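Change the vacuum over to the next filter

ROBOT

A 7-joint arm with a two-finger parallel gripper is mounted at the origin on a cart in front of the work surface, level with it; the furniture and walls round the work are solid. World frame = base frame: x ahead of the robot, y to its left, z up, the work surface at z = 0. Lengths are in mm, angles in rad, forces in N, time in s.
With the tool pointing down it reaches from about 400 to 875 mm from the base axis. Payload 6.5 kg.
Tool frame: the origin (TCP) lies at the very end of the fingers, on their centre line; the grasp point (between the pads) lies r.hold_point_z behind it (r.hold_point_z is the distance from the TCP to the grasp point, in mm); z points along the fingers, y is the line along which they close (so a half turn about z gives the same grasp; the last joint's range is limited). The gripper opens to 88 mm and grips with 3 to 60 N. Pads are 18 mm wide; open, the fingers measure 123 mm over their backs; the gripper's body (75 mm by 187 mm) begins 45 mm behind the grasp point.
Start: joints at [-1.248, 0.536, -0.004, 1.538, 0.003, 1.067, -0.071], TCP at [246.396, 601.481, 202.816] pointing down, gripper open.
Joint ranges: [-2.7, 2.7], [-0.37, 2.16], [-1.27, 1.26], [0.24, 2.4], [-1.31, 4.45], [0.19, 1.91], [-2.76, 2.76]. Speed limits (rad/s): [2.39, 2.39, 3.14, 3.14, 3.14, 3.14, 3.14].

INTERFACE

Orientations are given as [roll, pitch, yaw] about the fixed x, y, z axes, in that order (R = Rz(yaw) Ry(pitch) Rx(roll)).
In Python, from plant import r, imaging gives the robot as it stands.
- The arm moves only by the tool move_arm, never from a script. Its argument "commands" is a list that holds one entry, the list of rows, each a list of 7 numbers: the shift along the tool's x, y, z in mm, then the turn, a rotation vector about the tool's x, y, z in degrees, then the finger opening in mm, from 0 to 88.1. A call has 1 to 20 rows; each row is the pose to reach, as a shift and turn from the pose commanded when the call began, along the tool's axes at that moment; what a row does not reach only later rows make up. A row lasts 1/12 s, in which the tool goes at most 41.7 mm and 7.16 degrees, less where a joint would pass 70% of its speed; a pose out of reach is approached as far as the arm can. A call with a gripper value outside its range is refused whole. The fingers move at their own pace and stop on an object; the grip force is fixed at half the most. Time passes only in rows, so rows that repeat a pose let the fingers close. It gives the time, the measured TCP pose, the force, the opening and the grip force at its end, in the units of the state.
- r.state(): the state, without advancing time (a new reading comes with each control period).
- imaging.snapshot(name): name is "scene" or "top"; returns the picture (420x560x3 uint8, red, green, blue); there is no depth.
- imaging.get_calibration(name): a dict with "intrinsics" (3x3 intrinsics, pixels), "R" (3x3) and "t" (3): a world point X has camera coordinates R X + t. Camera axes: x right, y down, z forward; pixel columns grow to the right and rows downward; lengths in mm; the calibration is good to about 2 mm. A picture is of the moment at which its call begins. get_calibration takes no time and is no camera call.
- r.job_done(): hands the job in; it is judged then, once.
The state is a dict: "time": time; "joints": joint angles; "qvel": joint speeds; "joint_efforts": joint torques, N m; "tcp_pos": TCP position; "tool_rot": TCP orientation; "wrist_force": force on the tool from outside, world axes, zero at the start; "moment": the same for the moment, N m; "width": finger opening in mm; "grasp_force": force on a finger pad.
Only numpy, scipy, OpenCV 4.12 (cv2) and the standard library are available. Lean on these libraries where they do the work, as an engineer would, in place of code of your own. Each camera call takes 0.05 s, during which the arm holds its last target. There are 200 camera calls.

TASK

The filter funnel with the yellow lid is finished: push the red lever of its valve with a fingertip until the valve is fully shut (lever across its pipe, against the stop), and only then push the lever of the funnel with the blue lid fully open (lever in line with its pipe, pointing at the robot), so that the pump never draws on both funnels at once. Push the levers from the side rather than pinching them, leave the stoppered place shut, do not touch the funnels or the stopper, and leave everything standing about where it is; finish clear of the levers.

Things in the scene. Friction and masses are not known exactly. Their poses are not given: they have to be found in the camera images.
- manifold: fixed vacuum manifold: steel header pipe, 38 mm thick, 0.47 m long, along its own y, axis 60 mm in front (-x) of its origin and 45 mm above the worktop, with a white box pump (150 x 100 x 108 mm) at its right (-y) end. Three filter places stand behind the pipe at own y = -0.14, 0 and +0.14 m, in any order; origin on the worktop below the middle valve's stem, x away from the robot, z up
- station_yellow: fixed filter place with a lidded clear filter funnel with YELLOW collar and lid. Origin on the worktop below the stem (vertical turning axis) of its valve; x away from the robot, y left along the header, z up. A branch pipe (top at 60 mm height) runs along own +x to the seat: axis at x = 0.115 m, radius 34 mm, top at 142 mm height; the header (top 64 mm) crosses at x = -0.06 m
- station_blue: fixed filter place with a lidded clear filter funnel with BLUE collar and lid. Origin on the worktop below the stem (vertical turning axis) of its valve; x away from the robot, y left along the header, z up. A branch pipe (top at 60 mm height) runs along own +x to the seat: axis at x = 0.115 m, radius 34 mm, top at 142 mm height; the header (top 64 mm) crosses at x = -0.06 m
- station_stoppered: fixed filter place with no funnel, only a black rubber stopper. Origin on the worktop below the stem (vertical turning axis) of its valve; x away from the robot, y left along the header, z up. A branch pipe (top at 60 mm height) runs along own +x to the seat: axis at x = 0.115 m, radius 34 mm, top at 101 mm height; the header (top 64 mm) crosses at x = -0.06 m
- valve_yellow (a joint): red lever of station_yellow's valve (all three alike), rad, anticlockwise from above. 0 = shut, at its stop: across the pipe, pointing from the stem along the station's +y (left). pi/2 = fully open, at its stop: in line, pointing along the station's -x (at the robot). Stays where left; friction 0.18 N m; starts open, 1.3 to 1.57
- valve_blue (a joint): red lever of station_blue's valve (all three alike), rad, anticlockwise from above. 0 = shut, at its stop: across the pipe, pointing from the stem along the station's +y (left). pi/2 = fully open, at its stop: in line, pointing along the station's -x (at the robot). Stays where left; friction 0.18 N m; starts shut or nearly so, 0 to 0.2
- valve_stoppered (a joint): red lever of station_stoppered's valve (all three alike), rad, anticlockwise from above. 0 = shut, at its stop: across the pipe, pointing from the stem along the station's +y (left). pi/2 = fully open, at its stop: in line, pointing along the station's -x (at the robot). Stays where left; friction 0.18 N m; starts shut, 0 to 0.03
- lever_yellow (a point): middle of that lever's red grip, 55 mm from the stem axis, 112 mm above the worktop; turns with it: y outward along the lever, x across, z up. Grip: bar 14 mm wide, 14 mm high (105 to 119 mm above the worktop), from 28 to 82 mm from the stem axis; the pipes below it leave 40 mm; its sides are free to push
- lever_blue (a point): middle of that lever's red grip, 55 mm from the stem axis, 112 mm above the worktop; turns with it: y outward along the lever, x across, z up. Grip: bar 14 mm wide, 14 mm high (105 to 119 mm above the worktop), from 28 to 82 mm from the stem axis; the pipes below it leave 40 mm; its sides are free to push
- lever_stoppered (a point): middle of that lever's red grip, 55 mm from the stem axis, 112 mm above the worktop; turns with it: y outward along the lever, x across, z up. Grip: bar 14 mm wide, 14 mm high (105 to 119 mm above the worktop), from 28 to 82 mm from the stem axis; the pipes below it leave 40 mm; its sides are free to push
- top_yellow: the filter funnel with yellow collar and lid, locked on the seat of station_yellow, 67 mm across, 76 mm tall; origin at the middle of its underside, 66 mm above the worktop; not to be touched
- top_blue: the filter funnel with blue collar and lid, locked on the seat of station_blue, 67 mm across, 76 mm tall; origin at the middle of its underside, 66 mm above the worktop; not to be touched
- top_stoppered: the black stopper in the seat of station_stoppered, 46 mm across, 35 mm tall; origin at the middle of its underside, 66 mm above the worktop; not to be touched
- vial_amber: small clear vial with a tan cap, 16 mm across, 42 mm tall, standing between two branch pipes; origin at its underside; loose bystander, to be left alone
- dropper: small white reagent bottle with a red cap, 27 mm across, 66 mm tall, standing between two branch pipes; origin at its underside; loose bystander, to be left alone
- tube_purple: blood tube with a purple cap, 16 x 91 mm, lying on the worktop front left; origin at its underside; loose bystander, to be left alone
- slide_box: small blue box, 63 x 86 x 31 mm, front left; origin at its underside; loose bystander, to be left alone
- pen: white pen, 11 x 145 mm, lying behind the pump; origin at its underside; loose bystander, to be left alone
- timer: white timer with a red knob, 62 x 62 x 35 mm, left of the manifold; origin at its underside; loose bystander, to be left alone
- tape_roll: roll of tan tape lying flat, 96 mm across, 25 mm high, front right; origin at its underside; loose bystander, to be left alone

How it is judged:
By the outcome, as a careful person would: the job done as asked, in the order asked, and still so for the second after the job is handed in, with the robot touching nothing.
It also fails if it takes over 48 s, if anything falls off the work surface, if the arm or the gripper's body presses on something with over 40 N, if the wrist force passes 120 N, or if a joint passes its speed limit or range.

## Working session

There is one attempt and no reset: what is moved stays moved. The work goes in short steps, Python scripts to look and compute and a tool call to move; the robot and the scene stay as the last step left them, time stands still between calls to the robot, and variables do not carry over. Pictures are saved under pics/ and viewed, at most 13 in all, crops included, and the job is handed in when it is done.

Besides the shell and the picture viewer there is one more tool, called after "Request:" by a JSON object that holds its "method" and its "body", one argument or row to a line. move_arm: Moves the arm, as the interface text tells. Its arguments: {"type":"object","properties":{"commands":{"type":"array"}},"required":["commands"]}

```bash
mkdir -p pics
python3 - <<'E'
from plant import r, imaging
import cv2
for n in("scene","top"):
    im=imaging.snapshot(n); cv2.imwrite(f"pics/{n}0.png",im[:,:,::-1])
    c=imaging.get_calibration(n); print(n,c["intrinsics"].tolist(),c["R"].round(4).tolist(),c["t"].round(1).tolist())
s=r.state(); print({k:s[k] for k in("time","tcp_pos","tool_rot","width","wrist_force")}, r.hold_point_z)
E
```

```text
scene [[483.8363197244288, 0.0, 281.1417599179229], [0.0, 483.8363197244288, 209.7313301417931], [0.0, 0.0, 1.0]] [[0.5822, -0.8127, -0.0251], [-0.441, -0.2897, -0.8495], [0.6831, 0.5056, -0.527]] [-287.0, 311.4, 1349.3]
top [[444.4124719857077, 0.0, 275.5742035073809], [0.0, 444.4124719857077, 203.7878087944087], [0.0, 0.0, 1.0]] [[-0.015, -0.9999, -0.002], [-0.9941, 0.0151, -0.1074], [0.1074, 0.0003, -0.9942]] [-0.4, 550.7, 1417.8]
{'time': 0.1, 'tcp_pos': array([246.22969115, 600.91259615, 202.02023872]), 'tool_rot': array([-3.14004111e+00,  1.42720953e-04,  2.75276265e+00]), 'width': 88.01735716486364, 'wrist_force': array([1.67811237, 0.52829014, 0.41952585])} 18.700000000000003
```

View pics/scene0.png

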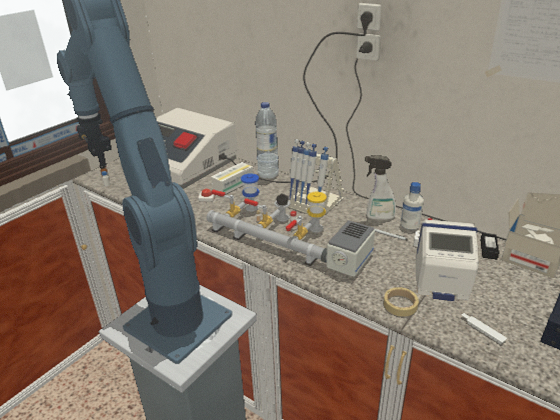

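View pics/top0.png

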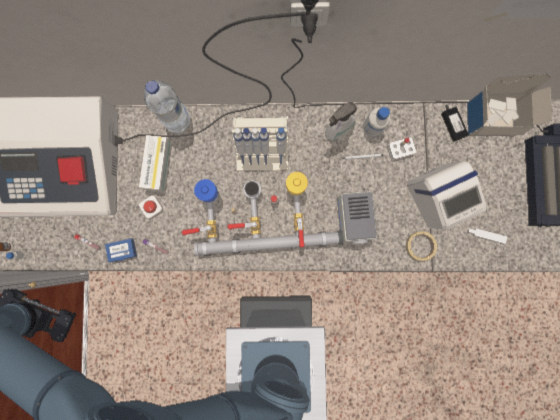

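The top view shows blue on the left (lid 206,190), the stopper in the middle (252,189) and yellow on the right (297,183). The levers are near (197,231), (240,226) and (301,238). Next I'll measure them.

```bash
cat > h.py <<'E'
from plant import r, imaging
import cv2, numpy as np
def ray(n,uv,z):
    c=imaging.get_calibration(n);R=c["R"];C=-R.T@c["t"]
    d=R.T@np.linalg.solve(c["intrinsics"],[*uv,1]);return (C+d*(z-C[2])/d[2])[:2]
def proj(n,X):
    c=imaging.get_calibration(n);p=c["intrinsics"]@(c["R"]@np.array(X,float)+c["t"]);return p[:2]/p[2]
def blobs(im,lo,hi,box,amin=15):
    h=cv2.cvtColor(im,cv2.COLOR_RGB2HSV)
    m=cv2.inRange(h,lo,hi)
    if lo[0]==0: m|=cv2.inRange(h,(172,lo[1],lo[2]),(180,255,255))
    x0,y0,x1,y1=box;k=np.zeros_like(m);k[y0:y1,x0:x1]=m[y0:y1,x0:x1]
    cs,_=cv2.findContours(k,cv2.RETR_EXTERNAL,cv2.CHAIN_APPROX_NONE)
    return [c for c in cs if cv2.contourArea(c)>=amin]
def levers(im,box=(170,170,320,260)):
    out=[]
    for c in blobs(im,(0,150,90),(7,255,255),box):
        (cx,cy),(w,h),a=cv2.minAreaRect(c);m=cv2.moments(c)
        b=cv2.boxPoints(((cx,cy),(w,h),a));
        if np.linalg.norm(b[0]-b[1])>np.linalg.norm(b[1]-b[2]): e=((b[0]+b[3])/2,(b[1]+b[2])/2)
        else: e=((b[0]+b[1])/2,(b[2]+b[3])/2)
        out.append((cv2.contourArea(c),(cx,cy),[ray("top",p,119).round(1) for p in e],ray("top",(m["m10"]/m["m00"],m["m01"]/m["m00"]),117).round(1)))
    return out
E
python3 - <<'E'
from h import *
im=imaging.snapshot("top")
for l in levers(im): print(l)
for nm,lo,hi in(("yellow",(20,140,120),(32,255,255)),("blue",(105,140,80),(125,255,255))):
    for c in blobs(im,lo,hi,(190,165,315,210),60):
        p,rad=cv2.minEnclosingCircle(c); print(nm,p,rad,ray("top",p,142).round(1),cv2.boundingRect(c))
# black stopper
for c in blobs(im,(0,0,0),(180,255,50),(240,175,265,205),30):
    p,rad=cv2.minEnclosingCircle(c); print("stopper",p,rad,ray("top",p,101).round(1))
cr=im[165:260,175:350,::-1]; cv2.imwrite("pics/crop.png",cv2.resize(cr,None,fx=4.5,fy=4.5,interpolation=cv2.INTER_CUBIC))
E
```

```text
(39.0, (300.8724365234375, 238.46897888183594), [array([457.1, -82.3]), array([411.3, -85.2])], array([435.3, -83.9]))
(36.5, (190.08233642578125, 230.87057495117188), [array([457.2, 276.1]), array([467.2, 228. ])], array([462.1, 253. ]))
(32.0, (235.52308654785156, 225.6846466064453), [array([473.4, 137. ]), array([478.4,  91. ])], array([476.3, 114.7]))
yellow (296.01129150390625, 182.89097595214844) 10.719898223876953 [601.  -71.3] (287, 173, 20, 21)
blue (205.0, 189.875) 10.174363136291504 [583.9 203.3] (195, 180, 21, 21)
```

View pics/crop.png

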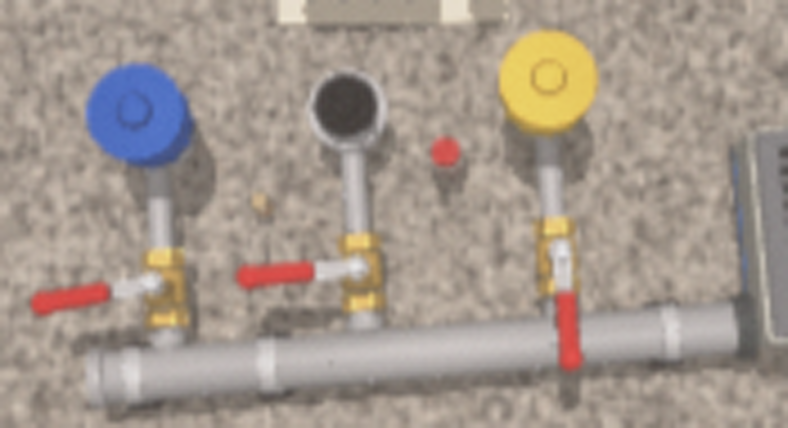

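The crop shows the yellow lever in line with its pipe (open), while the stoppered and blue levers lie across theirs. From the lids the station yaw is about 0.06, with the yellow stem near (486,-80.7) and the blue stem near (469,198.4). I'll push with closed fingers and a fixed tool orientation, moving the tool's corner along an arc round the stem.

```bash
cat >> h.py <<'E'
from scipy.spatial.transform import Rotation as Ro
YAW=0.06; ST={"y":np.array([486.2,-80.7]),"b":np.array([469.,198.4])}
def w(s,xy): c,n=np.cos(YAW),np.sin(YAW); return ST[s]+np.array([[c,-n],[n,c]])@xy
def rel(pts):
    s=r.state(); R=Ro.from_euler("xyz",s["tool_rot"]); print("t",round(s["time"],2),s["tcp_pos"].round(1),s["tool_rot"].round(3),s["wrist_force"].round(1))
    for p in pts: print(np.round(p,1),"->",R.inv().apply(np.array(p)-s["tcp_pos"]).round(1))
def arc(s,th,r0,z,push):  # centre of tool; push=+1 opens, -1 shuts
    out=[]
    for t in th:
        u=np.array([-np.sin(t),np.cos(t)]);tt=np.array([-np.cos(t),-np.sin(t)])
        c=r0*u-push*7*tt+push*np.array([17.5,9]); out.append([*w(s,c),z])
    return out
E
python3 - <<'E'
from h import *
p=arc("y",[np.pi/2],50,98,-1)[0]; a=[*(np.array(p[:2])+[0,-25]),180]
rel([[430,250,185],a,p])
E
```

```text
t 0.15 [246.2 601.  202.2] [-3.14   0.     2.753] [-0.  -0.3  0.1]
[430 250 185] -> [-303.1 -255.1   17.5]
[ 419.8 -125.7  180. ] -> [-436.1 -606.7   23. ]
[ 419.8 -100.7   98. ] -> [-426.6 -583.4  105. ]
```

Request:
{"method": "move_arm", "body": {
  "commands": [
    [[-60,-50,5,0,0,5,0],[-120,-100,10,0,0,12,0],[-180,-150,15,0,0,19,0],[-240,-200,17,0,0,26,0],[-303,-255,17,0,0,33,0],[-325,-315,18,0,0,40,0],[-347,-375,19,0,0,47,0],[-370,-435,20,0,0,54,0],[-392,-495,21,0,0,61,0],[-414,-550,22,0,0,64.3,0],[-436,-607,23,0,0,64.3,0],[-436,-607,23,0,0,64.3,0],[-436,-607,23,0,0,64.3,0],[-436,-607,23,0,0,64.3,0],[-436,-607,23,0,0,64.3,0],[-436,-607,23,0,0,64.3,0],[-436,-607,23,0,0,64.3,0],[-436,-607,23,0,0,64.3,0],[-436,-607,23,0,0,64.3,0],[-436,-607,23,0,0,64.3,0]]
  ]
}}

```text
time: 1.82
tcp_pos: [419.5, -128.6, 179.9]
tool_rot: [3.141, 0.001, 1.624]
wrist_force: [0.8, 1.4, -0.1]
width: 0.5
grasp_force: 0.0
```

Request:
{"method": "move_arm", "body": {
  "commands": [
    [[0,0,30,0,0,0,0],[0,0,60,0,0,0,0],[0,0,82,0,0,0,0],[0,0,82,0,0,0,0],[0,0,82,0,0,0,0]]
  ]
}}

```text
time: 2.23
tcp_pos: [418.9, -123.9, 97.4]
tool_rot: [-3.139, -0.001, 1.632]
wrist_force: [-0.5, -0.0, 0.3]
width: 0.6
grasp_force: 0.0
```

Run:
```python
from h import *
for n in("scene",):
    im=imaging.snapshot(n); cv2.imwrite("pics/s1.png",cv2.resize(im[160:290,170:370,::-1],None,fx=4,fy=4,interpolation=cv2.INTER_CUBIC))
print(proj("scene",r.state()["tcp_pos"]))
rel(arc("y",np.radians([90,80,70,60,50,40,30,20,10,0,-3]),50,98,-1))
```

```text
[299.02206282 234.75406966]
t 2.28 [ 420.  -124.4   98.4] [-3.141 -0.     1.632] [1.1 0.2 0.5]
[ 419.8 -100.7   98. ] -> [23.7  1.2  0.4]
[418.8 -92.   98. ] -> [32.5  0.7  0.4]
[419.4 -83.2  98. ] -> [41.2  1.8  0.4]
[421.4 -74.6  98. ] -> [49.6  4.4  0.4]
[424.9 -66.6  98. ] -> [57.5  8.4  0.4]
[429.8 -59.2  98. ] -> [64.5 13.7  0.4]
[435.9 -52.9  98. ] -> [70.5 20.2  0.4]
[443.  -47.6  98. ] -> [75.3 27.6  0.4]
[450.8 -43.7  98. ] -> [78.7 35.7  0.4]
[459.3 -41.2  98. ] -> [80.6 44.3  0.4]
[461.9 -40.8  98. ] -> [80.9 46.9  0.4]
```

View pics/s1.png

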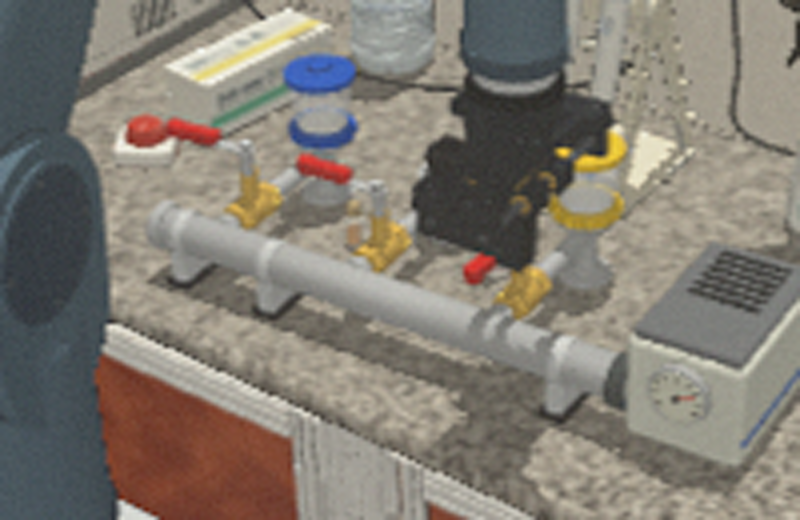

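The gripper is down beside the yellow lever (crop 480,268), with the body above the lids. Pushing now.

Request:
{"method": "move_arm", "body": {
  "commands": [
    [[12,1,0,0,0,0,0],[24,1,0,0,0,0,0],[32,1,0,0,0,0,0],[41,2,0,0,0,0,0],[50,4.5,0,0,0,0,0],[57.5,8.5,0,0,0,0,0],[64.5,13.5,0,0,0,0,0],[70.5,20,0,0,0,0,0],[75,27.5,0,0,0,0,0],[78.5,35.5,0,0,0,0,0],[78.5,35.5,0,0,0,0,0],[78.5,35.5,0,0,0,0,0]]
  ]
}}

```text
time: 3.28
tcp_pos: [451.0, -45.1, 97.7]
tool_rot: [3.142, 0.0, 1.631]
wrist_force: [-0.3, 0.1, -0.4]
width: 0.4
grasp_force: 0.0
```

Run:
```python
from h import *
im=imaging.snapshot("top"); cv2.imwrite("pics/t2.png",cv2.resize(im[165:265,175:350,::-1],None,fx=4.5,fy=4.5,interpolation=cv2.INTER_CUBIC))
for l in levers(im): print(l)
rel(arc("y",np.radians([10,0,-3,-6,-9]),50,98,-1))
```

```text
(36.5, (190.05880737304688, 230.76470947265625), [array([457.6, 276.2]), array([467.5, 228. ])], array([462.3, 253.1]))
(34.0, (235.52308654785156, 225.6846466064453), [array([473.4, 137. ]), array([478.4,  91. ])], array([476.1, 115.1]))
t 3.33 [450.5 -45.4  97.7] [-3.141  0.     1.63 ] [-0.4 -0.2 -0.4]
[450.8 -43.7  98. ] -> [ 1.7  0.5 -0.3]
[459.3 -41.2  98. ] -> [ 3.7  9.1 -0.3]
[461.9 -40.8  98. ] -> [ 4.  11.7 -0.3]
[464.5 -40.5  98. ] -> [ 4.1 14.3 -0.3]
[467.2 -40.3  98. ] -> [ 4.1 17.  -0.3]
```

View pics/t2.png

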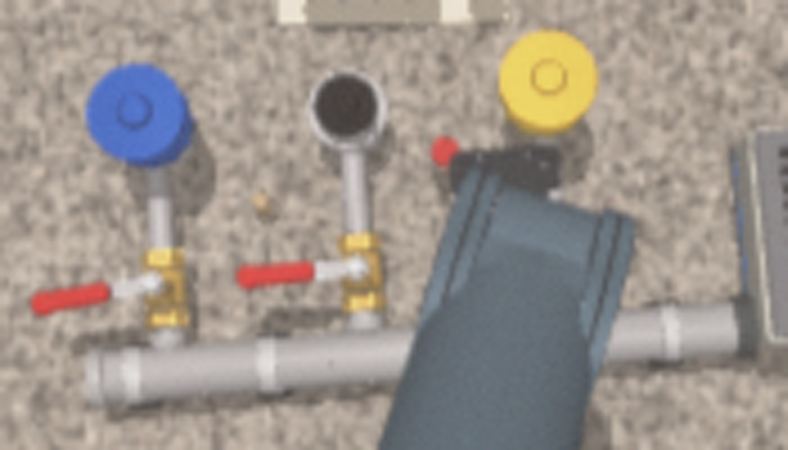

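The arm hides the yellow lever in the top view. I'll keep pushing gently until the force shows the stop.

Request:
{"method": "move_arm", "body": {
  "commands": [
    [[2,3,0,0,0,0,0],[3,6,0,0,0,0,0],[4,9,0,0,0,0,0],[4,11,0,0,0,0,0],[4,11,0,0,0,0,0],[4,11,0,0,0,0,0]]
  ]
}}

```text
time: 3.83
tcp_pos: [461.3, -40.4, 97.8]
tool_rot: [-3.142, 0.0, 1.631]
wrist_force: [-0.2, -0.0, 0.4]
width: 0.7
grasp_force: 0.0
```

Run:
```python
from h import *
im=imaging.snapshot("scene"); cv2.imwrite("pics/s3.png",cv2.resize(im[170:270,190:350,::-1],None,fx=5,fy=5,interpolation=cv2.INTER_CUBIC))
rel([])
```

```text
t 3.88 [461.1 -40.4  97.8] [-3.141  0.     1.63 ] [-0.1  0.9  0.3]
```

View pics/s3.png

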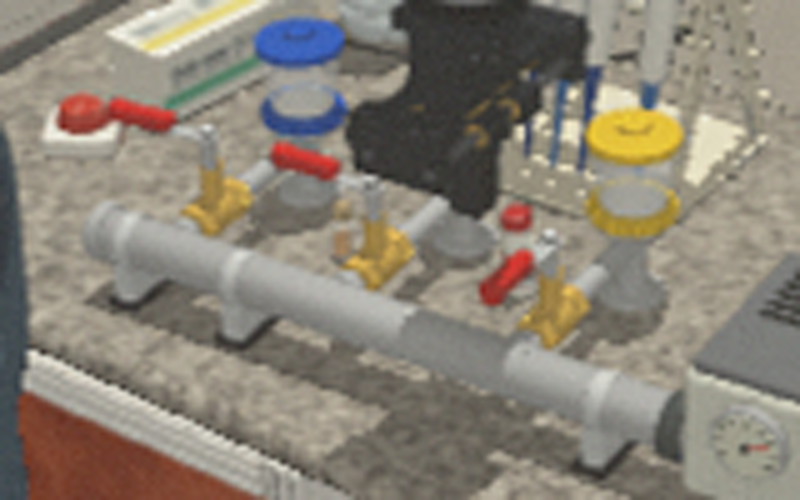

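The lever hasn't moved, so the fingertips aren't where I expected. I'll check their position against the picture.

Run:
```python
from h import *
c=imaging.get_calibration("scene"); print("cam",-c["R"].T@c["t"])
f=lambda X:((proj("scene",X)-[190,170])*5).round()
print("tcp",f(r.state()["tcp_pos"]))
print("stem",f([486,-81,119]),"lever mid",f([435,-84,112]),"tip",f([405,-86,112]),"yellid",f([601,-71,142]),"bluelid",f([584,203,142]), "shut tip",f([481,1,112]))
```

```text
cam [-617.30581646 -825.22063818  968.49322381]
tcp [474. 254.]
stem [546. 229.] lever mid [505. 275.] tip [481. 298.] yellid [627. 120.] bluelid [298.  28.] shut tip [440. 204.]
```

Run:
```python
from h import *
im=imaging.snapshot("scene"); cv2.imwrite("pics/s4.png",cv2.resize(im[130:235,230:335,::-1],(735,735-145),interpolation=cv2.INTER_CUBIC))
p=r.state()["tcp_pos"]
for z in(98,110,120,130,140,160,180,200,220,250,300): q=(proj("scene",[p[0],p[1],z])-[230,130])*[7,590/105]; print(z,q.round())
```

```text
98 [383. 510.]
110 [383. 493.]
120 [382. 479.]
130 [382. 464.]
140 [381. 450.]
160 [380. 420.]
180 [380. 390.]
200 [379. 359.]
220 [378. 329.]
250 [376. 282.]
300 [374. 201.]
```

View pics/s4.png

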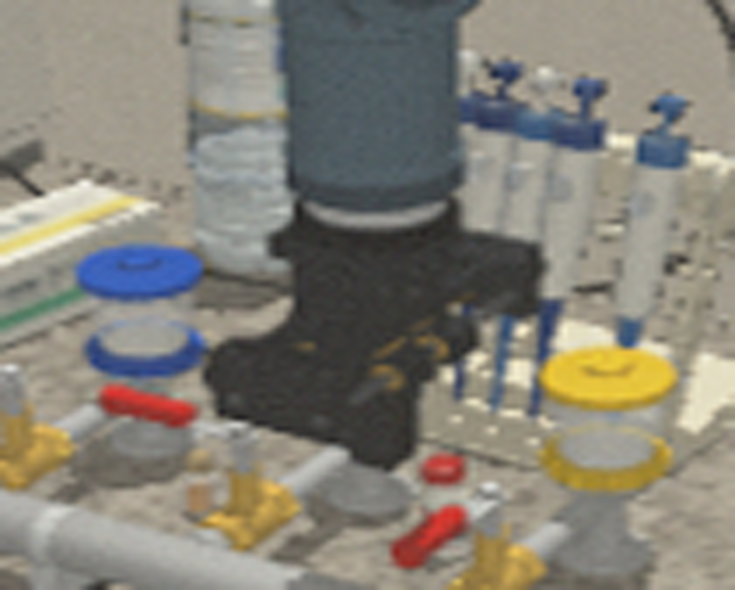

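Run:
```python
from h import *
f=lambda X:((proj("scene",X)-[230,130])*[7,590/105]).round()
print("stop seat base",f([592,66,0]),f([592,66,66]),"blue seat base",f([584,205,0]),"yel",f([601,-74,0]))
p=r.state()["tcp_pos"];q=r.state()["joints"];print(q.round(3))
for dx in(-93,93):
  for dy in(-37,37):
    print(dx,dy,[ (z,f([p[0]+dx,p[1]+dy,z]).tolist()) for z in (161,190,220)])
```

```text
stop seat base [366. 496.] [363. 410.] blue seat base [150. 440.] yel [600. 555.]
[-0.421  0.423  0.504  2.125 -0.327  0.667  0.364]
-93 -37 [(161, [326.0, 512.0]), (190, [324.0, 467.0]), (220, [322.0, 419.0])]
-93 37 [(161, [193.0, 472.0]), (190, [189.0, 428.0]), (220, [186.0, 381.0])]
93 -37 [(161, [558.0, 368.0]), (190, [558.0, 325.0]), (220, [558.0, 280.0])]
93 37 [(161, [429.0, 334.0]), (190, [428.0, 292.0]), (220, [427.0, 247.0])]
```

Run:
```python
from h import *
f=lambda X:((proj("top",X)-[175,165])*4.5).round()
e=np.array([np.cos(.06),np.sin(.06)]);n=np.array([-e[1],e[0]])
for z in(161,195,240):
  for s in(-37,37): print(z,s,f([*(np.array([450.5,-45.2])+93*e+s*n),z]))
```

```text
161 -37 [555. 159.]
161 37 [443. 168.]
195 -37 [558. 153.]
195 37 [443. 162.]
240 -37 [562. 145.]
240 37 [442. 153.]
```

XY agrees in the top view. Both the scene view and the missing contact say the real fingertip is about 30 mm higher than reported, so it passed over the lever. I'll go back and repeat at reported z = 70, which clears the 64 mm pipe either way.

Request:
{"method": "move_arm", "body": {
  "commands": [
    [[0,0,-30,0,0,0,0],[-28,-15,-30,0,0,0,0],[-56,-30,-30,0,0,0,0],[-84,-46,-30,0,0,0,0],[-84,-46,-30,0,0,0,0],[-84,-46,0,0,0,0,0],[-84,-46,15,0,0,0,0],[-84,-46,28,0,0,0,0],[-84,-46,28,0,0,0,0],[-84,-46,28,0,0,0,0]]
  ]
}}

```text
time: 4.77
tcp_pos: [419.9, -126.9, 69.6]
tool_rot: [-3.14, -0.0, 1.63]
wrist_force: [0.1, -0.6, -0.1]
width: 0.5
grasp_force: 0.0
```

Run:
```python
from h import *
im=imaging.snapshot("scene"); cv2.imwrite("pics/s5.png",cv2.resize(im[150:255,250:355,::-1],(600,600),interpolation=cv2.INTER_CUBIC))
rel([]); print(((proj("scene",r.state()["tcp_pos"])-[250,150])*600/105).round())
```

```text
t 4.82 [ 420.5 -127.    70.2] [3.142 0.    1.63 ] [ 0.1 -1.2 -0.1]
[285. 527.]
```

View pics/s5.png

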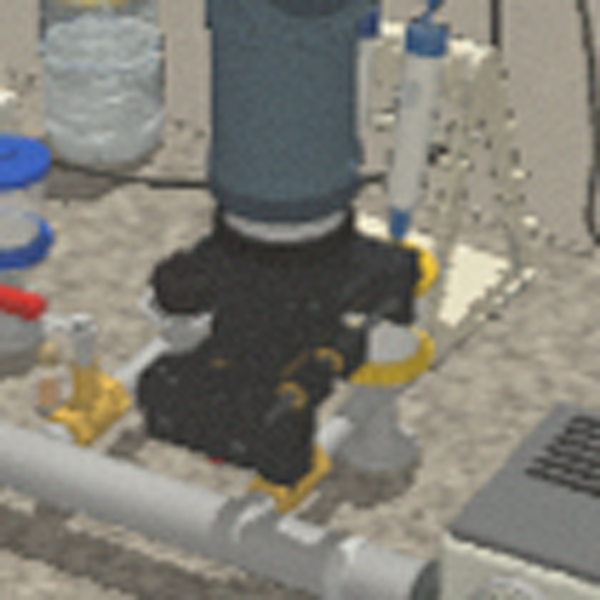

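The lever's red tip shows at (215,458), just left of the black finger bottom, so the tool is now beside it. I'll push in small steps and watch the force.

Request:
{"method": "move_arm", "body": {
  "commands": [
    [[10,1,0,0,0,0,0],[20,1,0,0,0,0,0],[26,1,0,0,0,0,0],[31,1,0,0,0,0,0],[36,1,0,0,0,0,0]]
  ]
}}

```text
time: 5.23
tcp_pos: [419.6, -90.8, 70.3]
tool_rot: [3.14, 0.001, 1.631]
wrist_force: [-0.6, -4.2, 1.7]
width: 0.7
grasp_force: 1.8
```

Contact at about 4 N, as expected. Continuing the arc.

Request:
{"method": "move_arm", "body": {
  "commands": [
    [[8.5,1,0,0,0,0,0],[17,3.5,0,0,0,0,0],[25,7.5,0,0,0,0,0],[32,13,0,0,0,0,0],[38,19.5,0,0,0,0,0],[42.5,27,0,0,0,0,0],[46,33,0,0,0,0,0]]
  ]
}}

```text
time: 5.82
tcp_pos: [449.0, -41.5, 69.5]
tool_rot: [-3.139, -0.001, 1.632]
wrist_force: [-3.5, -1.6, 3.4]
width: 0.5
grasp_force: 2.1
```

Request:
{"method": "move_arm", "body": {
  "commands": [
    [[1,2,0,0,0,0,0],[2,4,0,0,0,0,0],[2,6,0,0,0,0,0],[2,8,0,0,0,0,0]]
  ]
}}

```text
time: 6.15
tcp_pos: [456.2, -40.0, 69.4]
tool_rot: [-3.139, -0.001, 1.631]
wrist_force: [-6.2, 2.2, 0.7]
width: 0.2
grasp_force: 2.0
```

Request:
{"method": "move_arm", "body": {
  "commands": [
    [[0,1.5,0,0,0,0,0],[0,3,0,0,0,0,0],[0,4,0,0,0,0,0],[0,4,0,0,0,0,0]]
  ]
}}

```text
time: 6.48
tcp_pos: [461.2, -40.3, 69.7]
tool_rot: [-3.141, -0.0, 1.631]
wrist_force: [-3.7, 1.8, -1.3]
width: 0.2
grasp_force: 1.7
```

Request:
{"method": "move_arm", "body": {
  "commands": [
    [[0,1,0,0,0,0,0],[0,2,0,0,0,0,0],[0,3,0,0,0,0,0],[0,3,0,0,0,0,0]]
  ]
}}

```text
time: 6.82
tcp_pos: [464.3, -40.0, 69.8]
tool_rot: [-3.142, -0.0, 1.631]
wrist_force: [-2.8, 3.3, -1.2]
width: 0.2
grasp_force: 1.8
```

Request:
{"method": "move_arm", "body": {
  "commands": [
    [[0,1,0,0,0,0,0],[0,2,0,0,0,0,0],[0,3,0,0,0,0,0],[0,3,0,0,0,0,0]]
  ]
}}

```text
time: 7.15
tcp_pos: [465.0, -39.7, 69.6]
tool_rot: [-3.137, -0.001, 1.63]
wrist_force: [-9.8, 3.7, 6.0]
width: 0.2
grasp_force: 5.2
```

Run:
```python
from h import *
im=imaging.snapshot("scene"); cv2.imwrite("pics/s6.png",cv2.resize(im[170:270,230:330,::-1],(600,600),interpolation=cv2.INTER_CUBIC))
f=lambda X:((proj("scene",X)-[230,170])*6).round()
rel([]);print("shut mid",f([482.9,-26,112]),"tip",f([481,1,112]),"stem",f([486,-81,112]))
```

```text
t 7.2 [465.1 -39.7  69.6] [-3.138e+00 -1.000e-03  1.630e+00] [-9.4  3.1  6.4]
shut mid [329. 258.] tip [288. 245.] stem [415. 285.]
```

View pics/s6.png

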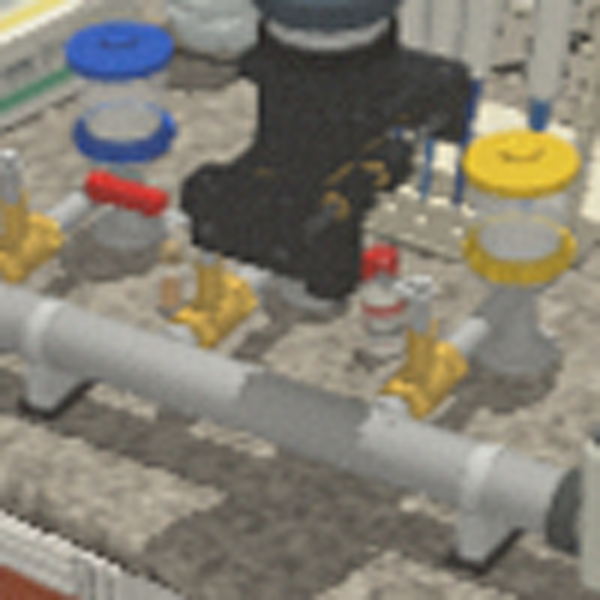

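Force is up to 10 N with no further motion, so the lever is at its stop. One more small nudge, then I'll back off, lift and swing toward blue.

Request:
{"method": "move_arm", "body": {
  "commands": [
    [[0,1.5,0,0,0,0,0],[0,2,0,0,0,0,0],[0,2,0,0,0,0,0]]
  ]
}}

```text
time: 7.45
tcp_pos: [465.0, -39.7, 69.5]
tool_rot: [-3.134, -0.002, 1.63]
wrist_force: [-15.2, 2.4, 13.1]
width: 1.0
grasp_force: 8.4
```

Run:
```python
from h import *
p=arc("b",[0.06],62,70,1)[0]; q=[p[0]+25,p[1],70]
rel([[440,-40,70],[440,-40,160],[p[0]+25,p[1],160],q,p])
```

```text
t 7.45 [465.  -39.7  69.5] [-3.134e+00 -2.000e-03  1.630e+00] [-15.2   2.4  13.1]
[440 -40  70] -> [  1.2 -25.   -0.3]
[440 -40 160] -> [  1.4 -25.7 -90.3]
[510.5 270.8 160. ] -> [307.5  63.1 -90.3]
[510.5 270.8  70. ] -> [ 3.073e+02  6.370e+01 -3.000e-01]
[485.5 270.8  70. ] -> [ 3.087e+02  3.880e+01 -1.000e-01]
```

Request:
{"method": "move_arm", "body": {
  "commands": [
    [[0,-15,0,0,0,0,0],[0,-30,0,0,0,0,0],[0,-30,-40,0,0,0,0],[0,-30,-80,0,0,0,0],[10,-30,-100,0,0,0,0],[45,-20,-100,0,0,-7,0],[80,-10,-100,0,0,-14,0],[115,0,-100,0,0,-21,0],[150,10,-100,0,0,-28,0],[185,20,-100,0,0,-35,0],[220,30,-100,0,0,-42,0],[250,40,-100,0,0,-49,0],[280,45,-100,0,0,-56,0],[315,47,-100,0,0,-63,0],[315,47,-100,0,0,-70,0],[315,47,-100,0,0,-77,0],[315,47,-100,0,0,-84,0],[315,47,-100,0,0,-90,0],[315,47,-100,0,0,-90,0],[315,47,-100,0,0,-90,0]]
  ]
}}

```text
time: 9.12
tcp_pos: [498.9, 277.5, 170.4]
tool_rot: [3.14, 0.003, -3.086]
wrist_force: [0.3, -0.3, 0.5]
width: 0.4
grasp_force: 0.0
```

```bash
sed -i 's/def arc(s,th,r0,z,push):/def arc(s,th,r0,z,push,h=(17.5,9)):/; s/push\*np.array(\[17.5,9\])/push*np.array(h)/' h.py
python3 - <<'E'
from h import *
im=imaging.snapshot("top"); cv2.imwrite("pics/t7.png",cv2.resize(im[165:260,170:345,::-1],None,fx=4.5,fy=4.5,interpolation=cv2.INTER_CUBIC))
for l in levers(im): print(l)
p=arc("b",[0.06],50,72,1,(9,17.5))[0]; 
rel([[p[0]+18,p[1],170],[p[0]+18,p[1],72],p]); print(r.state()["joints"].round(2))
E
```

```text
(24.0, (190.0, 231.0), [array([458.6, 273.9]), array([465.1, 230.6])], array([461.8, 253.2]))
(32.0, (235.53048706054688, 225.77438354492188), [array([473.4, 137. ]), array([477.8,  90.9])], array([476. , 115.4]))
(31.0, (281.5, 221.5), [array([486.9,  -3.1]), array([486.2, -48.7])], array([486.5, -26. ]))
t 9.17 [498.6 277.4 170.3] [ 3.141e+00  2.000e-03 -3.086e+00] [0.1 0.5 0.3]
[495.9 266.9 170. ] -> [  3.3 -10.4   0.3]
[495.9 266.9  72. ] -> [  3.5 -10.5  98.3]
[477.9 266.9  72. ] -> [21.4 -9.5 98.3]
[-0.71  0.44  0.15  1.79 -0.08  0.91  1.11]
```

View pics/t7.png

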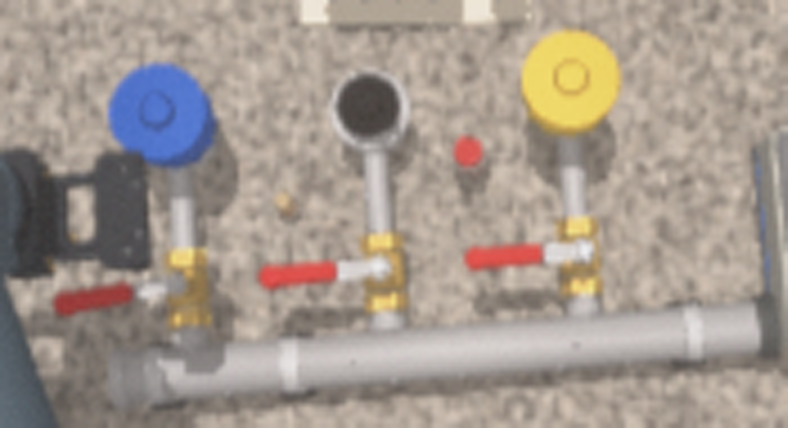

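The yellow lever now lies across its pipe, parallel to the stoppered one, so it's shut. Next is the blue lever: descend behind it and push.

Request:
{"method": "move_arm", "body": {
  "commands": [
    [[3,-5,10,0,0,0,0],[3,-10,40,0,0,0,0],[3,-10,70,0,0,0,0],[3,-10,90,0,0,0,0],[3,-10,99,0,0,0,0],[3,-10,99,0,0,0,0]]
  ]
}}

```text
time: 9.67
tcp_pos: [494.1, 266.5, 69.2]
tool_rot: [-3.14, -0.002, -3.084]
wrist_force: [-0.4, -1.0, -0.5]
width: 0.5
grasp_force: 0.0
```

Run:
```python
from h import *
rel(arc("b",np.radians([3,10,20,30,40,50,60,70,80,90,93,96]),50,71,1,(9,17.5)))
```

```text
t 9.67 [494.1 266.5  69.2] [-3.140e+00 -2.000e-03 -3.084e+00] [-0.4 -1.  -0.5]
[478.3 266.9  71. ] -> [15.7  1.2 -1.8]
[472.1 266.7  71. ] -> [21.9  1.4 -1.8]
[463.5 265.1  71. ] -> [30.6  0.3 -1.8]
[455.2 262.   71. ] -> [39.  -2.3 -1.8]
[447.6 257.5  71. ] -> [46.9 -6.3 -1.7]
[440.9 251.8  71. ] -> [ 53.9 -11.6  -1.7]
[435.3 245.   71. ] -> [ 59.9 -18.1  -1.7]
[431.  237.4  71. ] -> [ 64.7 -25.5  -1.7]
[428.1 229.1  71. ] -> [ 68.1 -33.6  -1.6]
[426.6 220.4  71. ] -> [ 70.  -42.2  -1.6]
[426.5 217.8  71. ] -> [ 70.3 -44.8  -1.6]
[426.5 215.1  71. ] -> [ 70.5 -47.4  -1.6]
```

Request:
{"method": "move_arm", "body": {
  "commands": [
    [[8,1,0,0,0,0,0],[15.5,1,0,0,0,0,0],[22,1.5,0,0,0,0,0],[26,1,0,0,0,0,0],[30.5,0.5,0,0,0,0,0]]
  ]
}}

```text
time: 10.08
tcp_pos: [465.6, 266.3, 72.1]
tool_rot: [3.14, 0.004, -3.082]
wrist_force: [4.3, -1.8, 0.8]
width: 0.3
grasp_force: 1.8
```

Contact; continuing the arc.

Request:
{"method": "move_arm", "body": {
  "commands": [
    [[8.5,-2.5,0,0,0,0,0],[16.5,-6.5,0,0,0,0,0],[23.5,-12,0,0,0,0,0],[29.5,-18.5,0,0,0,0,0],[34,-26,0,0,0,0,0],[37.5,-34,0,0,0,0,0],[39.5,-40,0,0,0,0,0]]
  ]
}}

```text
time: 10.67
tcp_pos: [426.1, 223.0, 70.8]
tool_rot: [3.141, -0.002, -3.082]
wrist_force: [0.8, 4.4, 4.9]
width: 0.5
grasp_force: 2.3
```

Request:
{"method": "move_arm", "body": {
  "commands": [
    [[0.5,-1.5,0,0,0,0,0],[0.5,-3,0,0,0,0,0],[0.5,-4.5,0,0,0,0,0],[0.5,-4.5,0,0,0,0,0]]
  ]
}}

```text
time: 11.0
tcp_pos: [426.1, 218.6, 70.3]
tool_rot: [-3.141, -0.002, -3.082]
wrist_force: [-2.2, 3.1, 0.3]
width: 0.4
grasp_force: 1.4
```

Request:
{"method": "move_arm", "body": {
  "commands": [
    [[0,-1,0,0,0,0,0],[0,-2,0,0,0,0,0],[0,-3,0,0,0,0,0],[0,-3,0,0,0,0,0]]
  ]
}}

```text
time: 11.33
tcp_pos: [426.0, 217.2, 70.3]
tool_rot: [3.141, -0.002, -3.08]
wrist_force: [-4.7, 6.9, 0.3]
width: -0.1
grasp_force: 3.6
```

Request:
{"method": "move_arm", "body": {
  "commands": [
    [[0,-1,0,0,0,0,0],[0,-2,0,0,0,0,0],[0,-3,0,0,0,0,0],[0,-3,0,0,0,0,0]]
  ]
}}

```text
time: 11.67
tcp_pos: [426.1, 217.1, 70.5]
tool_rot: [3.138, -0.001, -3.078]
wrist_force: [-5.3, 13.4, -2.1]
width: 0.2
grasp_force: 7.1
```

At the stop: force rose to 13 N with no further motion. Backing off, lifting and clearing.

Request:
{"method": "move_arm", "body": {
  "commands": [
    [[0,15,0,0,0,0,0],[0,35,0,0,0,0,0],[0,35,-40,0,0,0,0],[0,35,-80,0,0,0,0],[0,40,-120,0,0,0,0],[15,80,-120,0,0,0,0],[30,120,-120,0,0,0,0],[45,160,-120,0,0,0,0],[60,200,-120,0,0,0,0],[60,230,-120,0,0,0,0],[60,250,-120,0,0,0,0],[60,250,-120,0,0,0,0],[60,250,-120,0,0,0,0],[60,250,-120,0,0,0,0]]
  ]
}}

```text
time: 12.83
tcp_pos: [353.7, 457.0, 190.1]
tool_rot: [-3.139, 0.0, -3.083]
wrist_force: [0.4, -0.7, -0.8]
width: -0.1
grasp_force: 0.0
```

Run:
```python
from h import *
im=imaging.snapshot("top"); cv2.imwrite("pics/t8.png",cv2.resize(im[165:260,100:350,::-1],None,fx=3.2,fy=3.2,interpolation=cv2.INTER_CUBIC))
for l in levers(im): print(l)
rel([])
```

```text
(39.5, (209.0942840576172, 245.5369110107422), [array([439.9, 196.4]), array([394.2, 192.2])], array([416.1, 194.5]))
(32.0, (235.52308654785156, 225.6846466064453), [array([473.4, 137. ]), array([478.4,  91. ])], array([476.3, 114.7]))
(29.5, (281.4384765625, 221.50772094726562), [array([484. ,  -2.9]), array([489. , -48.6])], array([486.6, -25.6]))
t 12.88 [353.8 456.9 190.4] [-3.14   0.    -3.084] [-0.1  0.9 -0.2]
```

View pics/t8.png

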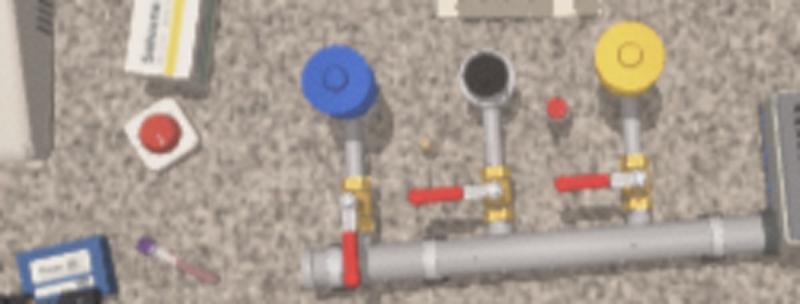

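The blue lever is in line with its pipe, pointing at the robot. The yellow and stoppered levers lie across theirs, nothing else has moved, and the arm is clear.

```bash
python3 -c "
from plant import r
print(r.job_done())"
```

```text
the job is handed in; nothing more can be done
None
```

I pushed the yellow funnel's valve shut to its stop, then the blue funnel's valve fully open to its stop. The final picture shows the stoppered place still shut and the arm clear of the levers; I handed the job in at about 13 s, and no verdict was returned.

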